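# Set up the sanding station that holds the bare paddle blade

## Task

One extraction box carries the bare, pale paddle blade that is to be sanded next, the other the dark varnished one that is drying. Slide the bare blade square and flush up against the fence at the far end of the box it lies on, slide that box's shutter fully open, and slide the other box's shutter fully shut. Leave the varnished blade and everything else on the bench undisturbed.

Things in the scene. Friction and masses are not known exactly. Their poses are not given: they have to be found in the camera images.
- box_left: The left one (robot's left) of two identical green extraction boxes fixed to the bench, 310 (x) by 250 (y) by 70 mm high. Origin: centre of its underside, on the bench; x points away from the robot, y to its left. Its flat top (70 above the bench) carries a fence at the far end, a paddle blade in the middle and a shuttered extraction port in the near third.
- box_right: The right one (robot's right) of two identical green extraction boxes fixed to the bench, 310 (x) by 250 (y) by 70 mm high. Origin: centre of its underside, on the bench; x points away from the robot, y to its left. Its flat top (70 above the bench) carries a fence at the far end, a paddle blade in the middle and a shuttered extraction port in the near third.
- fence_left (a point): Middle of the foot of the left box's fence, on its near face: a dark wooden strip 30 mm high, 15 thick and 230 long along the box's y, standing on the box top; this point is at box x = +115, y = 0, z = 70. Axes as the box.
- port_left (a point): Centre of the left box's round black port, 96 mm across, at box x = -95, y = -55, z = 70. An aluminium shutter plate, 108 (x) by 110 (y), slides along box y over it between two rails 8 high at box x = -38 and -152. Axes as the box.
- fence_right (a point): Middle of the foot of the right box's fence, on its near face: a dark wooden strip 30 mm high, 15 thick and 230 long along the box's y, standing on the box top; this point is at box x = +115, y = 0, z = 70. Axes as the box.
- port_right (a point): Centre of the right box's round black port, 96 mm across, at box x = -95, y = -55, z = 70. An aluminium shutter plate, 108 (x) by 110 (y), slides along box y over it between two rails 8 high at box x = -38 and -152. Axes as the box.
- shutter_left (a joint): Position (m) of the left box's shutter: 0 = shut, plate covers the port, tab at box y = -55 mm; 0.105 = fully open, slid along the box's +y (the robot's left) to its end stop, tab at box y = +50 mm. Stays where it is left; about 2 N to slide.
- shutter_right (a joint): Position (m) of the right box's shutter: 0 = shut, plate covers the port, tab at box y = -55 mm; 0.105 = fully open, slid along the box's +y (the robot's left) to its end stop, tab at box y = +50 mm. Stays where it is left; about 2 N to slide.
- tab_left (a point): Middle of the top edge of the left shutter's upright orange tab: 40 long (box x), 12 thick (box y), rising from the shutter plate (3 to 5 above the box top) to 42 above the box top, i.e. 112 above the bench; it always lies at box x = -120.
- tab_right (a point): Middle of the top edge of the right shutter's upright orange tab: 40 long (box x), 12 thick (box y), rising from the shutter plate (3 to 5 above the box top) to 42 above the box top, i.e. 112 above the bench; it always lies at box x = -120.
- blade_bare: Bare wooden paddle blade, pale, unfinished. Lies flat on one of the two boxes, which one varies. About 190 mm long along its y, 34 thick: a flat middle 84 wide (x) and 100 long with straight edges, a half-round tip (radius 42) at the +y end, a round shaft stub (30 across, 50 long) at the -y end; 0.28 kg. Origin: centre of the underside of the middle part.
- blade_varnished: Varnished paddle blade, dark red-brown, same shape; not to be disturbed. Lies flat on one of the two boxes, which one varies. About 190 mm long along its y, 34 thick: a flat middle 84 wide (x) and 100 long with straight edges, a half-round tip (radius 42) at the +y end, a round shaft stub (30 across, 50 long) at the -y end; 0.28 kg. Origin: centre of the underside of the middle part.
- plane: Wooden hand plane, dark, 200 long (x) by 60, 95 high with handle, bystander; origin at centre of underside.
- paint_tin: Red-labelled paint tin, 90 across, 110 high, bystander; origin at centre of underside.
- glue_bottle: Green glue bottle with a yellow label and orange cap, 60 across, 170 high, bystander; origin at centre of underside.
- mallet: Wooden mallet lying down, head 60 by 110 by 60 high, handle 200 long towards its -x, bystander; origin under the head's centre.
- sanding_block: Cork sanding block, 60 by 110 by 30 high, bystander; origin at centre of underside.
- mug: Blue mug, 80 across, 90 high, bystander; origin at centre of underside.

How it is judged:
At the end, for the whole second after the job is handed in: The bare blade lies flat on the box it started on, its long edge against that box's fence (within 5 mm, square within 0.05 rad, its middle within 65 mm of the fence's middle) and at rest; that box's shutter is fully open (within 6 mm of its stop), the other box's shutter fully shut (within 6 mm) (((x of blade_bare in the frame of box_left between 0.068 and 0.08 m and y of blade_bare in the frame of box_left between -0.065 and 0.065 m and z of blade_bare in the frame of box_left below 0.076 m and angle between the x axis of blade_bare and the x axis of box_left, either way round below 0.05 rad and angle between blade_bare's own z axis and vertical below 0.06 rad and value of joint shutter_left above 0.099 m and value of joint shutter_right below 0.006 m) or (x of blade_bare in the frame of box_right between 0.068 and 0.08 m and y of blade_bare in the frame of box_right between -0.065 and 0.065 m and z of blade_bare in the frame of box_right below 0.076 m and angle between the x axis of blade_bare and the x axis of box_right, either way round below 0.05 rad and angle between blade_bare's own z axis and vertical below 0.06 rad and value of joint shutter_right above 0.099 m and value of joint shutter_left below 0.006 m)) and linear speed of blade_bare below 0.01 m/s); the robot touches nothing.
It fails at once if the varnished blade is disturbed (moved more than 10 mm) (distance of blade_varnished from where it was at the start of the episode above 0.01 m).
It fails at once if a bystander (plane, tin, bottle, mallet, sanding block or mug) is knocked away (moved more than 30 mm) (distance of any of plane, paint_tin, glue_bottle, mallet, sanding_block, mug from where it was at the start of the episode above 0.03 m).
It also fails if it takes over 58 s, if anything falls off the work surface, if the arm or the gripper's body presses on something with over 40 N, if the wrist force passes 120 N, or if a joint passes its speed limit or range.

## Robot

A 6-joint arm with a two-finger parallel gripper is mounted at the origin on the work surface. World frame = base frame: x ahead of the robot, y to its left, z up, the work surface at z = 0. Lengths are in m, angles in rad, forces in N, time in s.
With the tool pointing down it reaches from about 0.35 to 0.85 m from the base axis. Payload 8.1 kg.
Tool frame: the origin (TCP) lies between the finger pads; the fingertips stand 14 mm ahead of it and the grasp point (between the pads) lies 5 mm behind it; z points along the fingers, y is the direction in which the jaws open and shut (so a half turn about z gives the same grasp; the last joint's range is limited). The gripper opens to 85 mm and grips with 20 to 120 N. Pads are 22 mm wide; open, the fingers measure 114 mm over their backs; the gripper's body (76 mm by 85 mm) begins 54 mm behind the grasp point. The pads swing forward as they close: fully open they stand 13 mm farther back than shut.
Start: joints at [-0.085, 0.13, 1.488, -0, 1.523, -0.085], TCP at [0.6, 0, 0.245] pointing down, gripper open.
Joint ranges: [-2.96, 2.96], [-0.89, 2.26], [0.02, 2.5], [-1.34, 4.48], [0, 2.73], [-2.66, 2.66]. Speed limits (rad/s): [2.39, 2.39, 2.79, 3.14, 3.14, 3.14].

## Interface

Orientations are given as a rotation vector (axis times angle).
In Python, from cell import monitor, imaging, ctrl, models gives the robot as it stands. The module is installed in compiled form; this text tells all that it offers.
- The arm moves only by the tool step_arm, never from a script. Its argument "rows" is a list that holds one entry, the list of rows, each a list of 7 numbers: the shift along the tool's x, y, z in cm, then the turn, a rotation vector about the tool's x, y, z in degrees, then the finger opening in cm, from 0 to 8.54. In form: [[[x, y, z, wx, wy, wz, fingers], ...]]. A call has 1 to 10 rows; each row is the pose to reach, as a shift and turn from the pose commanded when the call began, along the tool's axes at that moment; what a row does not reach only later rows make up. A row lasts 1/8 s, in which the tool goes at most 62.5 mm and 10.7 degrees, less where a joint would pass 70% of its speed; a pose out of reach is approached as far as the arm can. A call with a gripper value outside its range is refused whole. The fingers move at their own pace and stop on an object; "squeeze" is the grip in N (left out, the last holds). Time passes only in rows, so rows that repeat a pose let the fingers close. It gives the time, the measured TCP pose, the force and the opening at its end, in the units of the state.
- monitor.get_obs(): the state, without advancing time (a new reading comes with each control period).
- imaging.snapshot(name): name is "scene" or "side" or "wrist"; returns a dict with "img" (420x560x3 uint8, red, green, blue), "fx", "fy", "cx", "cy" (pixels), "R" (3x3) and "t" (3): a world point X has camera coordinates R X + t; the wrist camera has in their place "mount" (4x4, takes a point from camera to tool coordinates, whose origin is the TCP and whose axes are the flange's). Camera axes: x right, y down, z forward; pixel columns grow to the right and rows downward; lengths in m; the calibration is good to about 2 mm. A picture is of the moment at which its call begins: read the wrist's pose just before it. There is no depth.
- ctrl.finish_job(): hands the job in, once; it reports no verdict.
Trained networks look in the newest picture that a camera, given by its name, has taken for a name from the list of things; names that differ only in an ending like _2 or _b are one class to them, and where a whole thing is asked for, a point or a joint stands for the part that bears it (a point fixed in the world has none). Each returns a list of dicts, best first, with "p" (0 to 1); they miss things now and then, are a little off and sometimes report something else, mostly with a low value. They report only what shows in the picture. A call takes as long as a camera call.
- models.silhouettes(label, camera): "mask" (420x560 bool, what is visible of it) and "extent" ([left, top, right, bottom] in pixels, round what is visible of it).
The state is a dict: "time": time; "joints": joint angles; "qd": joint speeds; "effort": joint torques, N m; "ee_pos": TCP position; "eef_rot": TCP orientation; "wrist_force": force on the tool from outside, world axes, zero at the start; "ft_torque": the same for the moment, N m; "width": finger opening in m.
Only numpy, scipy, OpenCV 4.12 (cv2) and the standard library are available. Lean on these libraries where they do the work, as an engineer would, in place of code of your own. Each camera call takes 0.05 s, during which the arm holds its last target. There are 200 camera calls.

## Working session

There is one attempt and no reset: what is moved stays moved. The work goes in short steps, Python scripts to look and compute and a tool call to move; the robot and the scene stay as the last step left them, time stands still between calls to the robot, and variables do not carry over. Pictures are saved under pics/ and viewed, about 8 in all and at most 12, crops included, and the job is handed in when it is done.

Besides the shell and the picture viewer there is one more tool, called after ">>>" as name([rows], argument=value, ...), one row to a line, values as JSON. step_arm: Moves the arm, as the interface text tells. Its arguments: {"type":"object","properties":{"rows":{"type":"array"},"squeeze":{"type":"number"}},"required":["rows"]}

```bash
mkdir -p pics; python3 - <<'E'
from cell import monitor, imaging
import cv2,numpy as np
o=monitor.get_obs();print(o)
for n in("scene","side"):
    s=imaging.snapshot(n);cv2.imwrite(f"pics/{n}0.png",s["img"][:,:,::-1]);print(n,s["fx"],s["cx"],s["cy"],np.round(s["R"],4).tolist(),s["t"])
E
```

```text
{'time': 0.0, 'joints': array([-8.53879259e-02,  1.31148330e-01,  1.48930742e+00,  6.09817290e-06,
        1.52299495e+00, -8.53991439e-02]), 'qd': array([-0.00051352, -0.00148167,  0.00270128,  0.00012117, -0.0002422 ,
        0.00064898]), 'effort': array([-1.90700346e-03, -5.69404185e+01, -5.00557995e+01, -2.19391650e-04,
        1.44415747e-02,  7.24149572e-05]), 'ee_pos': array([5.99467078e-01, 7.73473590e-05, 2.44236625e-01]), 'eef_rot': array([-2.22042131e+00, -2.22044556e+00,  1.87205572e-03]), 'wrist_force': array([-0.27894572, -0.71472005,  0.5808921 ]), 'ft_torque': array([0.003336  , 0.04678381, 0.04235203]), 'width': 0.0854497767613141}
scene 510.00637078563625 273.36983025169087 218.1192343509908 [[0.1466, 0.9892, -0.006], [0.5463, -0.086, -0.8332], [-0.8247, 0.1189, -0.553]] [-0.06891245 -0.18588241  1.92656242]
side 515.943232566924 279.7983752481112 211.47805846278146 [[0.8883, -0.4593, 0.0014], [-0.302, -0.5863, -0.7516], [0.346, 0.6673, -0.6596]] [-0.44159668  0.20472321  1.60169461]
```

View pics/scene0.png

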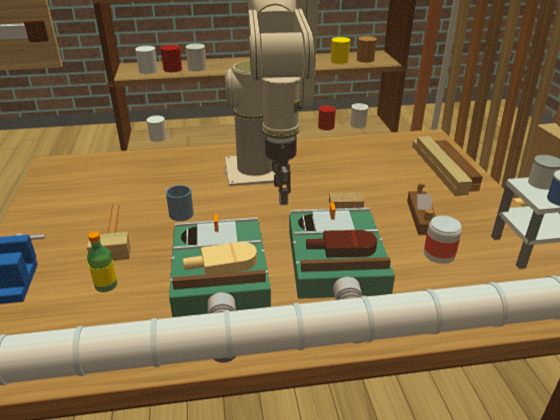

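View pics/side0.png

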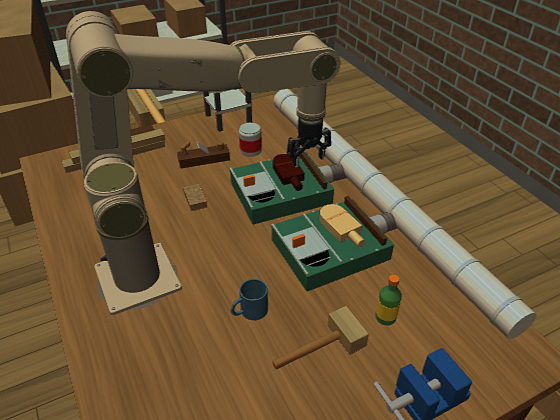

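```bash
cat >h.py <<'E'
import numpy as np,cv2
from cell import imaging,models,monitor
from scipy.spatial.transform import Rotation as Ro
def cam(n):
    if n=="wrist":
        o=monitor.get_obs();s=imaging.snapshot(n)
        T=np.eye(4);T[:3,:3]=Ro.from_rotvec(o["eef_rot"]).as_matrix();T[:3,3]=o["ee_pos"]
        C=np.linalg.inv(T@s["mount"]);s["R"]=C[:3,:3];s["t"]=C[:3,3];return s
    return imaging.snapshot(n)
def ray(s,u,v,z):
    R=np.array(s["R"]);t=np.array(s["t"]);c=-R.T@t
    d=R.T@np.array([(u-s["cx"])/s["fx"],(v-s["cy"])/s["fy"],1]);return c+d*(z-c[2])/d[2]
def proj(s,X):
    p=np.array(s["R"])@np.array(X)+s["t"];return np.array([s["cx"]+s["fx"]*p[0]/p[2],s["cy"]+s["fy"]*p[1]/p[2]])
E
python3 - <<'E'
from h import *
for n in("scene","side"):
    s=cam(n)
    for l,z in(("tab_right",.095),("tab_left",.095),("blade_bare",.09),("blade_varnished",.09),("box_right",.06),("box_left",.06),("plane",.05),("sanding_block",.03),("paint_tin",.1),("glue_bottle",.1),("mug",.08)):
        for d in models.silhouettes(l,n)[:2]:
            if d["p"]<.3:continue
            m=d["mask"];v,u=np.nonzero(m);print(n,l,round(d["p"],2),d["extent"],ray(s,u.mean(),v.mean(),z).round(3))
    if n=="side":
        cv2.imwrite("pics/side1.png",cv2.resize(s["img"][140:290,225:400,::-1],None,fx=4,fy=4,interpolation=cv2.INTER_CUBIC))
E
```

```text
scene tab_right 0.97 [202.6, 218.1, 234.5, 241.8] [ 0.532 -0.169  0.095]
scene tab_left 0.77 [313.3, 204.3, 356.0, 233.2] [0.521 0.164 0.095]
scene blade_bare 0.93 [181.1, 244.2, 256.5, 275.5] [ 0.646 -0.156  0.09 ]
scene blade_varnished 0.71 [305.0, 227.5, 379.7, 264.1] [0.632 0.172 0.09 ]
scene blade_varnished 0.36 [404.2, 183.4, 434.1, 235.2] [0.497 0.44  0.09 ]
scene box_right 0.92 [171.7, 215.6, 274.1, 362.9] [ 0.657 -0.176  0.06 ]
scene box_right 0.31 [315.1, 204.2, 354.9, 234.3] [0.469 0.18  0.06 ]
scene box_left 0.58 [290.8, 204.0, 392.0, 302.4] [0.648 0.148 0.06 ]
scene plane 0.95 [408.6, 181.7, 434.1, 237.5] [0.437 0.471 0.05 ]
scene sanding_block 0.69 [326.8, 195.4, 363.4, 209.9] [0.32  0.267 0.03 ]
scene paint_tin 0.66 [421.1, 215.7, 463.2, 261.6] [0.665 0.431 0.1  ]
scene paint_tin 0.48 [167.5, 185.6, 195.9, 221.8] [ 0.366 -0.27   0.1  ]
scene glue_bottle 0.68 [87.3, 233.1, 119.0, 292.5] [ 0.637 -0.466  0.1  ]
scene glue_bottle 0.4 [289.7, 201.5, 393.5, 346.0] [0.697 0.132 0.1  ]
scene mug 0.85 [168.4, 185.6, 196.5, 225.2] [ 0.338 -0.271  0.08 ]
scene mug 0.63 [86.4, 232
[... 191 characters left out ...]
_bare 0.75 [320.2, 204.8, 364.2, 245.8] [ 0.635 -0.161  0.09 ]
side blade_varnished 0.85 [269.9, 152.0, 305.6, 191.2] [0.615 0.166 0.09 ]
side box_right 0.73 [267.0, 196.3, 395.6, 291.9] [ 0.574 -0.206  0.06 ]
side box_left 0.93 [231.5, 152.5, 345.2, 225.4] [0.569 0.117 0.06 ]
side plane 0.65 [179.6, 139.6, 228.0, 170.6] [0.394 0.459 0.05 ]
side sanding_block 0.75 [270.0, 197.4, 393.6, 290.4] [ 0.591 -0.183  0.03 ]
side sanding_block 0.68 [229.7, 150.0, 345.7, 226.5] [0.587 0.15  0.03 ]
side paint_tin 0.79 [236.0, 124.2, 263.9, 157.0] [0.574 0.402 0.1  ]
side glue_bottle 0.82 [376.5, 272.0, 401.4, 325.8] [ 0.574 -0.494  0.1  ]
side mug 0.62 [231.3, 281.1, 268.8, 316.7] [ 0.253 -0.302  0.08 ]
```

View pics/side1.png

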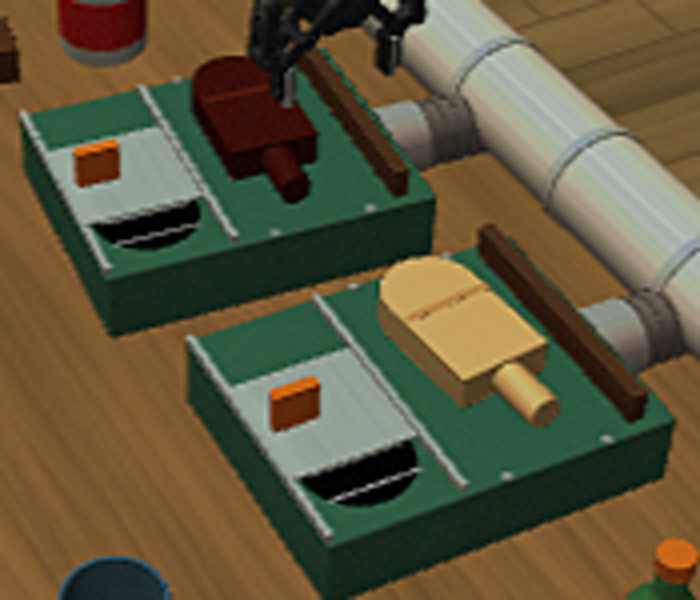

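```bash
python3 - <<'E'
from h import *
s=cam("side")
for name,P in(("right",[(330,548),(672,422),(188,340)]),("left",[(108,275),(434,198),(22,113)])):
    a,b,c=[ray(s,225+(u-1.5)/4,140+(v-1.5)/4,.07)[:2] for u,v in P]
    print(name,a.round(3),b.round(3),c.round(3),np.linalg.norm(b-a),np.linalg.norm(c-a),"yaw",np.arctan2(*(b-a)[::-1]),np.arctan2(*-(c-a)[::-1][::-1][:2][::-1]), "yaw2",np.arctan2(-(c-a)[0],(c-a)[1]),"ctr",(b+c)/2)
for n,P in(("tabR",(297,382)),("tabL",(97,145))): print(n,ray(s,225+P[0]/4,140+P[1]/4,.112).round(3))
# blade bare top edge near: points in crop z=.104
for P in((382,302),(467,378),(547,343)): print(ray(s,225+P[0]/4,140+P[1]/4,.104).round(3))
E
```

```text
right [ 0.437 -0.291] [ 0.738 -0.3  ] [ 0.445 -0.043] 0.3018932061151157 0.24850153194779043 yaw -0.029568541408831944 -1.6040873234970305 yaw2 -0.033290996702133875 ctr [ 0.59165925 -0.17146226]
left [0.421 0.06 ] [0.721 0.023] [0.447 0.305] 0.3017374465153536 0.2459161405400597 yaw -0.12494990307184285 -1.6770412202687366 yaw2 -0.10624489347383997 ctr [0.58389954 0.16378933]
tabR [ 0.478 -0.166  0.112]
tabL [0.467 0.175 0.112]
[ 0.588 -0.109  0.104]
[ 0.601 -0.216  0.104]
[ 0.679 -0.211  0.104]
```

>>> step_arm([
  [[-17,-6,-12,0,0,0,0],[-17,-6,-12,0,0,0,0],[-17,-6,-12,0,0,0,0],[-17,-6,-12,0,0,0,0],[-17,-6,-12,0,0,0,0],[-17,-6,-12,0,0,0,0]],
])

```text
time: 2.1
ee_pos: [0.54, -0.1694, 0.3645]
eef_rot: [-2.221, -2.221, -0.0]
wrist_force: [0.3, 0.5, -0.7]
width: 0.0001
```

```bash
python3 - <<'E'
from h import *
s=cam("wrist");cv2.imwrite("pics/w0.png",s["img"][:,:,::-1]);o=monitor.get_obs();print(o["time"],o["ee_pos"],o["eef_rot"],o["wrist_force"],s["mount"].round(3).tolist())
np.save("w0.npy",{k:s[k] for k in("R","t","fx","fy","cx","cy")},allow_pickle=True)
E
```

```text
2.15 [ 0.53999519 -0.16897023  0.36405256] [-2.21920354e+00 -2.22105462e+00  5.61341415e-04] [-0.00867959  0.56047762  0.47192228] [[-0.001, -0.959, -0.282, 0.072], [1.0, -0.001, -0.0, 0.001], [-0.0, -0.282, 0.959, -0.127], [0.0, 0.0, 0.0, 1.0]]
```

View pics/w0.png

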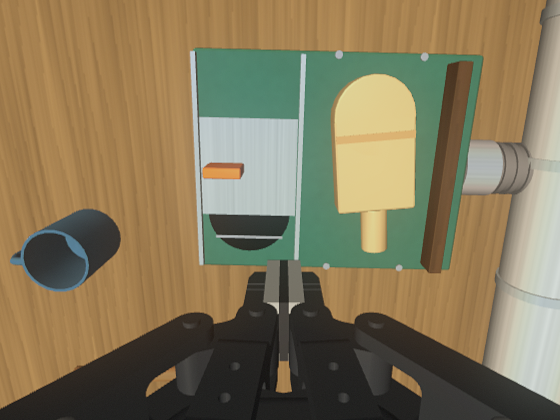

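```bash
python3 - <<'E'
from h import *
s=np.load("w0.npy",allow_pickle=True).item()
a,b,c,d=[ray(s,u,v,.07)[:2] for u,v in((201,265),(448,270),(482,56),(193,49))]
print(a,b,c,d,np.linalg.norm(b-a),np.linalg.norm(c-b),np.linalg.norm(d-c),np.linalg.norm(a-d),"ctr",(a+b+c+d)/4)
e=b-a+c-d;f=c-b+d-a;y1=np.arctan2(e[1],e[0]);y2=np.arctan2(-f[0],f[1]);print("yaw",y1,y2)
C=(a+b+c+d)/4;y=(y1+y2)/2;R=np.array([[np.cos(y),-np.sin(y)],[np.sin(y),np.cos(y)]])
def pb(n,P,z):
    w=ray(s,*P,z)[:2];print(n,w.round(4),"box",(R.T@(w-C)).round(4))
pb("tab",(223,164),.112)
for P in((337,209),(413,205),(334,140),(416,128)): pb("blade",P,.104)
pb("plateBL",(203,214),.075);pb("plateTL",(200,118),.075)
pb("fence foot?",(425,270),.1);pb("fence top",(449,63),.1)
E
```

```text
[ 0.43878003 -0.28936854] [ 0.74441599 -0.29626936] [ 0.74976471 -0.0502497 ] [ 0.44595647 -0.043155  ] 0.3057138561020035 0.24607779344289046 0.30389106588455145 0.24631810953476443 ctr [ 0.5947293  -0.16976065]
yaw -0.022960366265315366 -0.02544010089890756
tab [ 0.4787 -0.1576] box [-0.1163  0.0094]
blade [ 0.5987 -0.2079] box [ 0.0049 -0.0381]
blade [ 0.6807 -0.2035] box [ 0.0868 -0.0316]
blade [ 0.5927 -0.1341] box [-0.0029  0.0356]
blade [ 0.6758 -0.1221] box [0.0799 0.0496]
plateBL [ 0.4464 -0.2222] box [-0.147 -0.056]
plateTL [ 0.4499 -0.1131] box [-0.1462  0.0531]
fence foot? [ 0.7035 -0.2821] box [ 0.1114 -0.1097]
fence top [ 0.7034 -0.06  ] box [0.106  0.1124]
```

>>> step_arm([
  [[-3.2,-6.6,10,0,0,0,0],[-3.2,-6.6,20,0,0,0,0],[-3.2,-6.6,20,0,0,0,0],[-3.2,-6.6,20,0,0,0,0],[-3.2,-6.6,23,0,0,0,0],[-3.2,-6.6,26.2,0,0,0,0],[-3.2,-6.6,26.2,0,0,0,0]],
])

```text
time: 3.02
ee_pos: [0.4716, -0.1994, 0.0995]
eef_rot: [-2.214, -2.218, 0.003]
wrist_force: [-0.1, 0.1, -0.0]
width: 0.0001
```

>>> step_arm([
  [[1,0,0,0,0,0,0],[2,0.1,0,0,0,0,0],[3,0.1,0,0,0,0,0],[4,0.1,0,0,0,0,0],[5,0.1,0,0,0,0,0],[5.7,0.2,0,0,0,0,0],[6.2,0.2,0,0,0,0,0],[6.5,0.2,0,0,0,0,0]],
])

```text
time: 4.03
ee_pos: [0.476, -0.1367, 0.1032]
eef_rot: [-2.221, -2.222, 0.0]
wrist_force: [0.7, -2.5, 1.2]
width: -0.0001
```

Still sliding at ~2.5 N; creep to the stop.

>>> step_arm([
  [[0.2,0,0,0,0,0,0],[0.4,0,0,0,0,0,0],[0.5,0,0,0,0,0,0],[0.5,0,0,0,0,0,0]],
])

```text
time: 4.53
ee_pos: [0.4761, -0.1337, 0.1033]
eef_rot: [2.22, 2.219, -0.003]
wrist_force: [1.8, -10.2, -2.2]
width: -0.0002
```

>>> step_arm([
  [[0.2,0,0,0,0,0,0],[0.2,0,0,0,0,0,0],[0.2,0,0,0,0,0,0]],
])

```text
time: 4.9
ee_pos: [0.4761, -0.1335, 0.1034]
eef_rot: [2.22, 2.217, -0.006]
wrist_force: [1.2, -19.7, -5.2]
width: 0.0001
```

>>> step_arm([
  [[-1.5,0,0,0,0,0,0],[-2,0,-6,0,0,10,0],[-2.7,4,-10,0,0,20,6],[-2.7,9.6,-10,0,0,30,6],[-2.7,9.6,-10,0,0,40,6],[-2.7,9.6,-10,0,0,50,6],[-2.7,9.6,-10,0,0,60,6],[-2.7,9.6,-10,0,0,70,6],[-2.7,9.6,-10,0,0,80,6],[-2.7,9.6,-10,0,0,90,6]],
])

```text
time: 6.15
ee_pos: [0.5716, -0.1568, 0.2026]
eef_rot: [-3.14, 0.009, 0.002]
wrist_force: [0.6, 0.3, -0.2]
width: 0.0601
```

>>> step_arm([
  [[0,0,0,0,0,1.5,6],[0,0,0,0,0,1.5,6],[0,0,0,0,0,1.5,6]],
])

```text
time: 6.52
ee_pos: [0.5719, -0.1569, 0.2032]
eef_rot: [-3.141, 0.038, 0.0]
wrist_force: [0.2, -1.0, -0.1]
width: 0.0598
```

```bash
python3 - <<'E'
from h import *
s=cam("wrist");cv2.imwrite("pics/w1.png",s["img"][:,:,::-1]);o=monitor.get_obs();print(o["time"],o["ee_pos"],o["eef_rot"],o["width"],o["joints"])
np.save("w1.npy",{k:s[k] for k in("R","t","fx","fy","cx","cy")},allow_pickle=True)
E
```

```text
6.575 [ 0.57195453 -0.15695557  0.20321439] [-3.14118333e+00  3.82453806e-02  2.68385698e-04] 0.06003429006942881 [-3.54325001e-01  1.34499375e-01  1.56081259e+00  1.09782544e-04
  1.44650088e+00  1.24080744e+00]
```

View pics/w1.png

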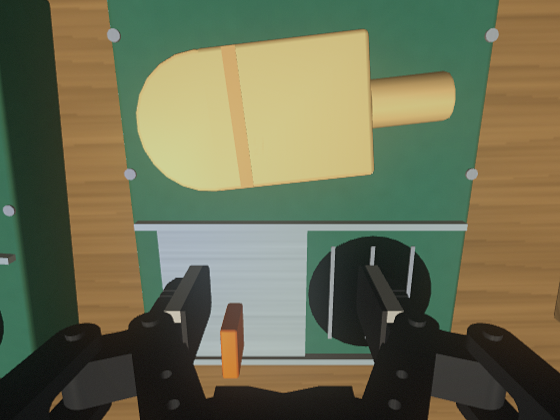

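>>> step_arm([
  [[0,0,5,0,0,0,6],[0,0,9,0,0,0,6],[0,0,10.5,0,0,0,6],[0,0,11.1,0,0,0,6],[0,0,11.1,0,0,0,6]],
])

```text
time: 7.2
ee_pos: [0.5729, -0.1573, 0.0936]
eef_rot: [3.141, -0.041, 0.003]
wrist_force: [-0.2, 0.6, -0.0]
width: 0.0598
```

>>> step_arm([
  [[0.5,0,0,0,0,0,6],[1,0,0,0,0,0,6],[1.5,0,0,0,0,0,6],[2,0,0,0,0,0,6],[2.5,0,0,0,0,0,6],[2.9,0,0,0,0,0,6],[3.2,0,0,0,0,0,6],[3.5,0,0,0,0,0,6],[3.5,0,0,0,0,0,6]],
])

```text
time: 8.32
ee_pos: [0.6074, -0.158, 0.0922]
eef_rot: [3.141, -0.041, 0.001]
wrist_force: [0.2, 0.4, -0.4]
width: 0.0603
```

>>> step_arm([
  [[0.2,0,0,0,0,0,6],[0.4,0,0,0,0,0,6],[0.5,0,0,0,0,0,6],[0.5,0,0,0,0,0,6]],
])

```text
time: 8.82
ee_pos: [0.6122, -0.158, 0.0922]
eef_rot: [-3.141, 0.041, -0.0]
wrist_force: [-1.0, 0.3, -0.6]
width: 0.0602
```

>>> step_arm([
  [[0.2,0,0,0,0,0,6],[0.4,0,0,0,0,0,6],[0.4,0,0,0,0,0,6]],
])

```text
time: 9.2
ee_pos: [0.6152, -0.1581, 0.0922]
eef_rot: [-3.141, 0.041, 0.003]
wrist_force: [-6.5, -0.6, 3.5]
width: 0.06
```

```bash
python3 - <<'E'
from h import *
s=cam("wrist");cv2.imwrite("pics/w2.png",s["img"][:,:,::-1]);s=cam("side")
E
```

```text
(no output)
```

View pics/w2.png

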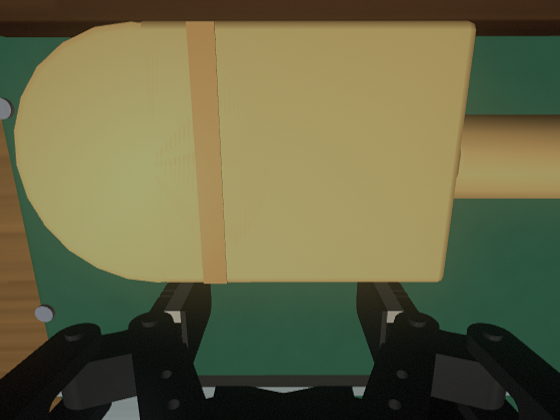

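>>> step_arm([
  [[0.15,0,0,0,0,0,6],[0.3,0,0,0,0,0,6],[0.3,0,0,0,0,0,6]],
])

```text
time: 9.68
ee_pos: [0.6154, -0.1581, 0.0922]
eef_rot: [-3.14, 0.041, 0.013]
wrist_force: [-24.5, 1.9, 16.3]
width: 0.06
```

>>> step_arm([
  [[-1,0,0,0,0,0,6],[-2.5,0,0,0,0,0,6],[-3,0,-6,0,0,0,6],[-3,0,-12,0,0,0,6],[-3,0,-16,0,0,0,6],[-3,0,-16,0,0,0,6]],
])

```text
time: 10.42
ee_pos: [0.5916, -0.1582, 0.258]
eef_rot: [3.138, -0.041, 0.015]
wrist_force: [-0.0, 0.2, -0.6]
width: 0.0598
```

```bash
python3 - <<'E'
from h import *
s=cam("wrist");cv2.imwrite("pics/w3.png",s["img"][:,:,::-1]);o=monitor.get_obs();print(o["time"],o["ee_pos"],o["eef_rot"])
np.save("w3.npy",{k:s[k] for k in("R","t","fx","fy","cx","cy")},allow_pickle=True)
E
```

```text
10.475 [ 0.590359   -0.15779021  0.25479507] [ 3.13975349 -0.04095941  0.00795709]
```

View pics/w3.png

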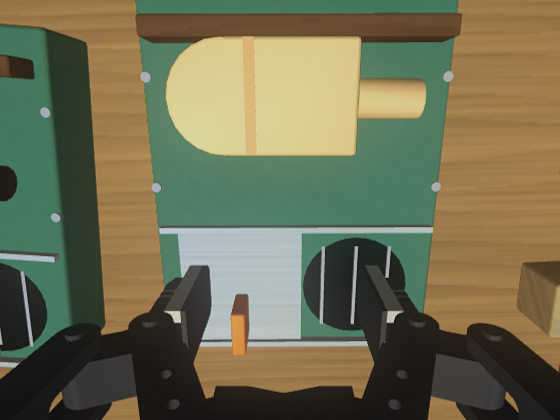

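>>> step_arm([
  [[-2,-5,0,0,0,-9,0],[-4,-10,0,0,0,-18,0],[-6,-15,0,0,0,-27,0],[-8,-20,0,0,0,-36,0],[-10,-25,0,0,0,-45,0],[-12,-30,0,0,0,-54,0],[-12.8,-35,0,0,0,-63,0],[-12.8,-36.7,0,0,0,-72,0],[-12.8,-36.7,0,0,0,-81,0],[-12.8,-36.7,0,0,0,-85,0]],
])

```text
time: 11.72
ee_pos: [0.4697, 0.2131, 0.2499]
eef_rot: [-2.338, -2.097, 0.004]
wrist_force: [-0.8, -1.2, -0.1]
width: 0.0002
```

```bash
python3 - <<'E'
from h import *
s=cam("wrist");cv2.imwrite("pics/w4.png",s["img"][:,:,::-1]);o=monitor.get_obs();print(o["time"],o["ee_pos"],o["eef_rot"],o["joints"])
print(*[proj(s,p).round() for p in((.467,.179,.112),(.471,.213,.09))])
np.save("w4.npy",{k:s[k] for k in("R","t","fx","fy","cx","cy")},allow_pickle=True)
E
```

```text
11.775 [0.46971881 0.21291322 0.24999319] [-2.33585093 -2.09882875  0.00436588] [ 3.26054660e-01 -9.79606687e-02  1.71049760e+00  1.16491704e-04
  1.53213230e+00  4.32843202e-01]
[284. 247.] [285. 197.]
```

View pics/w4.png

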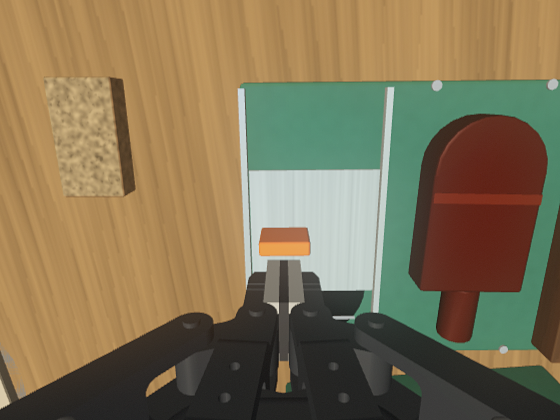

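>>> step_arm([
  [[0.8,0,5,0,0,0,0],[0.8,0,10,0,0,0,0],[0.8,0,13,0,0,0,0],[0.8,0,14.7,0,0,0,0],[0.8,0,14.7,0,0,0,0],[0.8,0,14.7,0,0,0,0]],
])

```text
time: 12.52
ee_pos: [0.4725, 0.2211, 0.1067]
eef_rot: [2.344, 2.091, 0.003]
wrist_force: [-0.3, 0.5, 0.6]
width: 0.0
```

>>> step_arm([
  [[-1,0,0,0,0,0,0],[-2,0,0,0,0,0,0],[-3,0,0,0,0,0,0],[-4,0,0,0,0,0,0],[-5,0,0,0,0,0,0],[-6,0,0,0,0,0,0],[-6.8,0,0,0,0,0,0],[-7.3,0,0,0,0,0,0],[-7.6,0,0,0,0,0,0],[-7.6,0,0,0,0,0,0]],
])

```text
time: 13.78
ee_pos: [0.4625, 0.1449, 0.105]
eef_rot: [-2.344, -2.092, 0.002]
wrist_force: [-0.5, 0.1, -0.5]
width: 0.0004
```

>>> step_arm([
  [[-0.2,0,0,0,0,0,0],[-0.4,0,0,0,0,0,0],[-0.5,0,0,0,0,0,0],[-0.5,0,0,0,0,0,0]],
])

```text
time: 14.28
ee_pos: [0.4621, 0.1402, 0.1051]
eef_rot: [-2.344, -2.092, 0.001]
wrist_force: [0.0, 0.4, -1.0]
width: 0.0001
```

>>> step_arm([
  [[-0.2,0,0,0,0,0,0],[-0.4,0,0,0,0,0,0],[-0.5,0,0,0,0,0,0],[-0.5,0,0,0,0,0,0]],
])

```text
time: 14.78
ee_pos: [0.4619, 0.1378, 0.1052]
eef_rot: [-2.341, -2.09, -0.006]
wrist_force: [1.9, 16.4, -4.8]
width: -0.0002
```

```bash
python3 - <<'E'
from h import *
s=cam("side");a=cv2.resize(s["img"][140:260,225:345,::-1],None,fx=3.3,fy=3.3,interpolation=cv2.INTER_CUBIC)
w=cam("wrist");b=w["img"][:,140:500,::-1];b=cv2.resize(b,(396*360//420,396))
cv2.imwrite("pics/m5.png",np.hstack([a,b]))
E
```

```text
(no output)
```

View pics/m5.png

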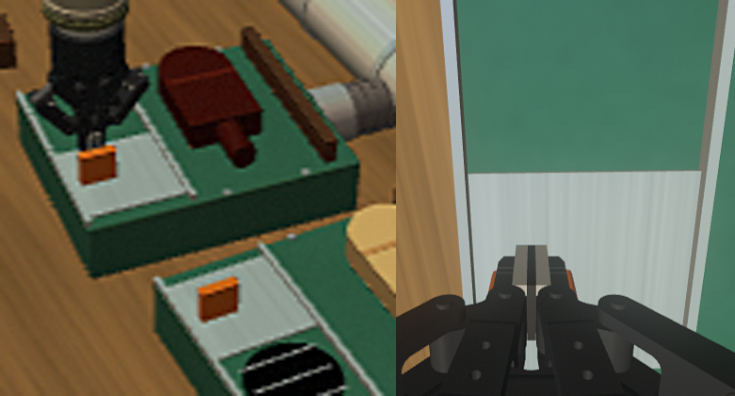

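Left shutter is at its stop (16 N), and the port is covered. I'll retreat and do a final check.

>>> step_arm([
  [[1,0,0,0,0,0,0],[2,0,0,0,0,0,0],[2,0,-6,0,0,0,0],[2,0,-12,0,0,0,0],[2,0,-18,0,0,0,0],[2,0,-20,0,0,0,0],[2,0,-20,0,0,0,0]],
])

```text
time: 15.75
ee_pos: [0.465, 0.1554, 0.3067]
eef_rot: [2.342, 2.091, 0.004]
wrist_force: [-0.2, 0.1, -1.2]
width: -0.0
```

```bash
python3 - <<'E'
from h import *
s=cam("scene");a=cv2.resize(s["img"][190:310,160:400,::-1],None,fx=3,fy=3,interpolation=cv2.INTER_CUBIC)
cv2.imwrite("pics/f6.png",a);o=monitor.get_obs();print(o["time"],o["ee_pos"],o["wrist_force"])
E
```

```text
15.8 [0.46406621 0.15519172 0.30445943] [ 0.16988564  0.55255746 -1.48484322]
```

View pics/f6.png

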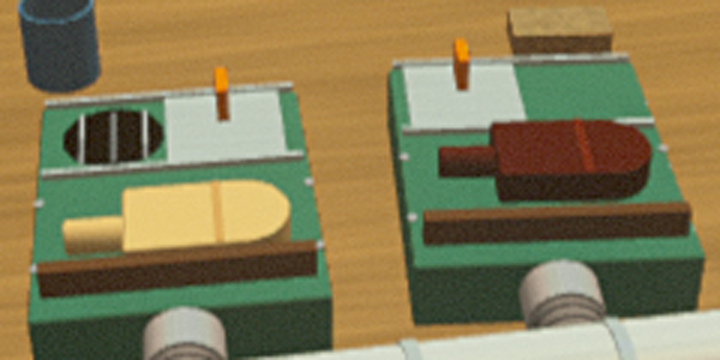

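The crop shows everything in place: the right port is fully exposed, the left port is covered, and the bare blade is against its fence.

```bash
python3 -c "
from cell import ctrl;print(ctrl.finish_job())"
```

```text
the job is handed in; nothing more can be done
None
```

The job is done and handed in at about 16 s on the robot's clock, well inside the 58 s limit; the hand-in gave no verdict.

The bare blade was on the right box. I did three things, all by pushing with the fingers:
- **Right shutter:** slid open until it met its stop, with about 20 N measured there.
- **Bare blade:** pushed with both fingers until it sat against the fence, with about 25 N measured there.
- **Left shutter:** slid shut until it met its stop, with about 16 N measured there.

**Last checks:** the closing pictures show the right port fully exposed and the left port covered. The bare blade is flush and parallel to its fence, and the varnished blade shows no visible shift. The nearby mug and sanding block look unmoved; the other bystanders were not in the last crop, though the arm did not work near them. The arm was clear, at about 0.30 m height.

**Disagreements:** none of the checks failed. Two measurements were off by several millimetres: the right fence's position by about 3–6 mm, and the left tab's by about 10 mm between two camera views. I relied on the contact forces instead. I judged final positions by eye and by force and did not re-measure them.

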